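# Change over the block in the locating corner

## Task

The sample cell (the metal block with two tube stubs on top) is next for measurement: swap it with the reference block (the one with a knob), so that the reference block ends standing by itself on the cork pad and the cell sits flat on the fixture's base plate. Press the cell into the fixture's corner, one long (windowed) side flat against the far stop and one short side against the side stop, without ramming it, and finish while the gripper is still holding it firmly against both stops. Topple neither block and leave the other things on the bench where they are.

Things in the scene. Friction and masses are not known exactly. Their poses are not given: they have to be found in the camera images.
- fixture: Fixed fixture left or right of the wooden weight box: grey base plate 120 x 120 mm, 10 mm thick, with two rigid steel stop bars on it along its +x and +y edges (14 mm high, tops 24 mm above the bench); plate and stops are smooth and slippery (friction about 0.2). Origin: centre of the plate's underside. x points away from the robot (yaw within 0.35 rad), y to the left, z up.
- corner (a point): Point on the base plate's top (z = 10 mm) where the inner faces of the two stops would meet; axes as the fixture's. The stop faces lie in its planes x = 0 and y = 0; the free plate is on the -x, -y side. It is at (45, 45, 10) mm in the fixture's frame.
- far_stop: The fixture's far stop, a steel bar 12 x 87 x 14 mm (x, y, z) along the plate's +x edge; its face at corner x = 0 runs from corner y = -95 to -8 mm. Origin: centre of its underside, on the plate. Axes as the fixture's. Rigid.
- side_stop: The fixture's side stop, a steel bar 60 x 12 x 14 mm (x, y, z) along the plate's +y (left) edge; its face at corner y = 0 runs from corner x = -68 to -8 mm. Origin: centre of its underside, on the plate. Axes as the fixture's. Rigid.
- pad: Fixed rest pad: thin steel plate with a cork face, 78 x 90 mm (x, y), top 6 mm above the bench. Origin: centre of its underside; z up; yaw within 0.35 rad. On the other side of the weight box from the fixture; too small for two blocks. The weight box between them (x 0.48 to 0.60, y -0.04 to 0.12 m) has its lid open, 140 mm high; the bench in front of it (x 0.37 to 0.46, y -0.10 to 0.10 m) is clear.
- cell: Sample cell: loose aluminium block 38 x 50 x 46 mm (x, y, z; 0.15 to 0.31 kg), a dark round window in each long side (facing its +x and -x), two tube stubs on top (12 mm wide and high, at y = +-14 mm). Origin: centre of its underside; z up. Seated in the corner: origin at corner x -19, y -25, z 0 mm, square to it, either way round. Starts on the pad, turned up to 0.3 rad from the pad.
- reference: Reference block: loose steel block 38 x 50 x 40 mm (x, y, z; 0.18 to 0.36 kg) with one small round knob (16 mm wide, 12 mm high) in the middle of its top. Origin: centre of its underside; z up. Starts on the fixture's base plate, some mm off both stops, within 0.1 rad of square.
- beaker_100: 100 ml glass beaker, 56 mm wide, 69 mm tall; bystander at the back
- flask: conical flask with red-brown stopper, 64 mm wide, 106 mm tall; bystander at the back right
- vial_pale: screw-cap vial with white cap, 24 mm wide, 52 mm tall; bystander just right of the wooden weight box
- vial_dark: screw-cap vial with black cap, 24 mm wide, 52 mm tall; bystander right of and behind the weight box
- bulb: rubber pipette bulb, 57x75x80 mm; bystander at the front right
- tape: roll of green tape lying flat, 70 mm across, 18 mm high; bystander at the front left
- pen: marker pen lying flat, 127 mm long, 17 mm high; bystander at the front left
- dropper: square dropping bottle with tall ribbed cap, 39 mm wide, 106 mm tall; bystander behind the weight box
Things that resemble listed ones, but are neither listed nor needed, are in the scene too. Leave any purple look-alike of the cell alone.

How it is judged:
On the way, in this order (a step that is already met when the one before it is completed fails the run):
1. the reference block stands on the cork pad, let go (x of reference in the frame of pad between -0.021 and 0.021 m and y of reference in the frame of pad between -0.021 and 0.021 m and z of reference in the frame of pad between 0.003 and 0.009 m and angle between reference's own z axis and vertical below 0.08 rad and contact force between reference and the arm below 0.05 N and contact force between reference and cell below 0.05 N and linear speed of reference below 0.02 m/s), for 0.2 s.
2. the cell is pressed against both stops by the gripper (x of cell in the frame of corner between -0.0215 and -0.0165 m and y of cell in the frame of corner between -0.0275 and -0.0225 m and z of cell in the frame of corner between -0.002 and 0.0025 m and angle between the x axis of cell and the x axis of corner, either way round below 0.06 rad and angle between cell's own z axis and vertical below 0.06 rad and contact force between cell and far_stop above 2 N and contact force between cell and side_stop above 2 N and contact force between cell and the fingers above 2 N and linear speed of cell below 0.01 m/s), for 0.3 s.
At the end, for the whole second after the job is handed in: Cell flat on the plate, within 2.5 mm and 0.06 rad of its seat, fingers still on it (> 2 N), pressing each stop with > 2 N, at rest; reference block upright on the pad, centre within 21 mm of the pad's middle along each pad axis, let go and not touching the cell (all of step 1 and all of step 2); the arm keeps its last pose, push and grip.
It fails at once if the cell is rammed against a stop (over 60 N) (contact force between cell and far_stop above 60 N or contact force between cell and side_stop above 60 N).
It fails at once if a block is toppled (over 0.8 rad) (angle between any of cell, reference's own z axis and vertical above 0.8 rad).
It fails at once if a bystander is shifted by more than 25 mm (distance of any of beaker_100, flask, vial_pale, vial_dark, bulb, tape, pen, dropper from where it was at the start of the episode above 0.025 m).
It also fails if it takes over 72 s, if anything falls off the work surface, if the arm or the gripper's body presses on something with over 40 N, if the wrist force passes 120 N, or if a joint passes its speed limit or range.

## Robot

A 6-joint arm with a two-finger parallel gripper is mounted at the origin on a cart in front of the work surface, level with it; the furniture and walls round the work are solid. World frame = base frame: x ahead of the robot, y to its left, z up, the work surface at z = 0. Lengths are in m, angles in rad, forces in N, time in s.
With the tool pointing down it reaches from about 0.325 to 1 m from the base axis. Payload 5.1 kg.
Tool frame: the origin (TCP) lies at the very end of the fingers, on their centre line; the grasp point (between the pads) lies 19 mm behind it; z points along the fingers, y is the line along which they close (so a half turn about z gives the same grasp; the last joint's range is limited). The gripper opens to 85 mm and grips with 20 to 120 N. Pads are 22 mm wide; open, the fingers measure 114 mm over their backs; the gripper's body (76 mm by 85 mm) begins 54 mm behind the grasp point. The pads swing forward as they close: fully open they stand 13 mm farther back than shut.
Start: joints at [-1.191, 0.124, 1.65, -0, 1.367, -0.083], TCP at [0.29, -0.582, 0.231] pointing down, gripper open.
Joint ranges: [-2.61, 2.61], [-1.02, 2.33], [0.03, 2.71], [-1.35, 4.49], [0.32, 2.68], [-2.91, 2.91]. Speed limits (rad/s): [2.57, 2.57, 3.14, 3.14, 3.14, 3.14].

## Interface

Orientations are given as a 3x3 rotation matrix whose columns are the frame's x, y, z axes.
In Python, from workcell import r gives the robot as it stands. Calls block until the motion is done:
- r.move_ptp(position, orientation): joint-space move of the TCP to a pose.
- r.servo_line(position, orientation=None, feed=0.15): straight line of the TCP; orientation=None keeps the orientation; feed is the mean speed in m/s.
- r.movej(angles): joint-space move.
- r.grip(opening): finger opening in m; the grip force is fixed at half the most; returns when the fingers have stopped.
- r.wait(seconds).
- r.solve_ik(position, orientation): joint angles nearest the present ones, or None.
- r.get_state(): the state.
- r.camera(name): name is "side" or "top"; returns a dict with "image" (400x640x3 uint8, red, green, blue), "mtx" (3x3 intrinsics, pixels), "rvec" (rotation vector, rad) and "tvec" (3), from world to camera coordinates, as OpenCV has them. Camera axes: x right, y down, z forward; pixel columns grow to the right and rows downward; lengths in m; the calibration is good to about 2 mm. A picture is of the moment at which its call begins. There is no depth.
A pose or a line that the arm cannot do raises r.IKError and nothing moves.
- r.sign_off(): hands the job in; it is judged then, once.
Trained networks look in a picture, given as the dict that the camera call returned (one of the last four; its "shot" number tells which), for a name from the list of things; names that differ only in an ending like _2 or _b are one class to them, and where a whole thing is asked for, a point or a joint stands for the part that bears it (a point fixed in the world has none). Each returns a list of dicts, best first, with "score" (0 to 1); they miss things now and then, are a little off and sometimes report something else, mostly with a low value. They report only what shows in the picture. A call takes as long as a camera call. They do not tell look-alikes from the thing itself.
- r.search_frame(picture, query): "at" ([column, row] as shares, 0 to 1, of the picture: columns of its width, rows of its height, amid what is visible of it).
- r.cut_out(picture, query): "region" (400x640 bool, what is visible of it) and "at" ([column, row] as shares, 0 to 1, of the picture: columns of its width, rows of its height, amid what is visible of it).
The state is a dict: "time": time; "joint_pos": joint angles; "qvel": joint speeds; "joint_efforts": joint torques, N m; "ee_pos": TCP position; "tool_rot": TCP orientation; "wrist_force": force on the tool from outside, world axes, zero at the start; "wrist_torque": the same for the moment, N m; "grip_width": finger opening in m; "grip_force": force on a finger pad.
Only numpy, scipy, OpenCV 4.12 (cv2) and the standard library are available. Lean on these libraries where they do the work, as an engineer would, in place of code of your own. Each camera call takes 0.05 s, during which the arm holds its last target. There are 200 camera calls.

## Working session

There is one attempt and no reset: what is moved stays moved. The work goes in short steps, each a Python script; the robot and the scene stay as the last script left them, time stands still between calls to the robot, and variables do not carry over. Pictures are saved under pics/ and viewed, at most 10 in all, crops included, and the job is handed in when it is done.

```bash
ls; mkdir -p pics; python3 - <<'E'
from workcell import r
import cv2,numpy as np,pickle
D={}
for n in("side","top"):
    p=r.camera(n); cv2.imwrite(f"pics/{n}0.png",p["image"][:,:,::-1]); D[n]=p
    R=cv2.Rodrigues(np.array(p["rvec"]))[0]; print(n,"cam at",(-R.T@np.ravel(p["tvec"])).round(3),"fwd",R[2].round(2),p["mtx"][0][0])
    for q in("fixture","pad","cell","reference","far_stop","side_stop"):
        c=r.cut_out(p,q); D[n,q]=c
        print(q,[(round(x["score"],2),(np.array(x["at"])*[640,400]).round(0),int(x["region"].sum())) for x in c[:3]])
pickle.dump(D,open("d0.pkl","wb"))
print(r.get_state()["time"])
E
```

```text
pics
side cam at [ 0.041 -1.277  0.829] fwd [ 0.31  0.81 -0.5 ] 454.3305806036453
fixture [(0.58, array([282., 182.]), 84)]
pad []
cell [(0.59, array([334., 239.]), 76), (0.58, array([361., 238.]), 251)]
reference []
far_stop []
side_stop [(0.62, array([317., 284.]), 296)]
top cam at [ 3.450e-01 -1.000e-03  1.436e+00] fwd [ 0.15  0.   -0.99] 510.86139032111527
fixture [(0.73, array([232., 222.]), 1554), (0.18, array([335., 177.]), 81)]
pad [(0.93, array([394., 230.]), 626)]
cell [(0.74, array([356., 234.]), 301), (0.64, array([396., 190.]), 308), (0.55, array([399., 226.]), 308)]
reference [(0.78, array([227., 219.]), 296)]
far_stop [(0.61, array([300., 169.]), 244), (0.53, array([233., 200.]), 156)]
side_stop [(0.64, array([167., 276.]), 386), (0.46, array([212., 219.]), 115)]
0.7
```

```bash
python3 - <<'E'
import cv2
t=cv2.imread("pics/top0.png");s=cv2.imread("pics/side0.png")
c=cv2.resize(t[140:290,180:440],None,fx=3,fy=3,interpolation=cv2.INTER_CUBIC);cv2.imwrite("pics/topc.png",c)
E
```

```text
(no output)
```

View pics/topc.png

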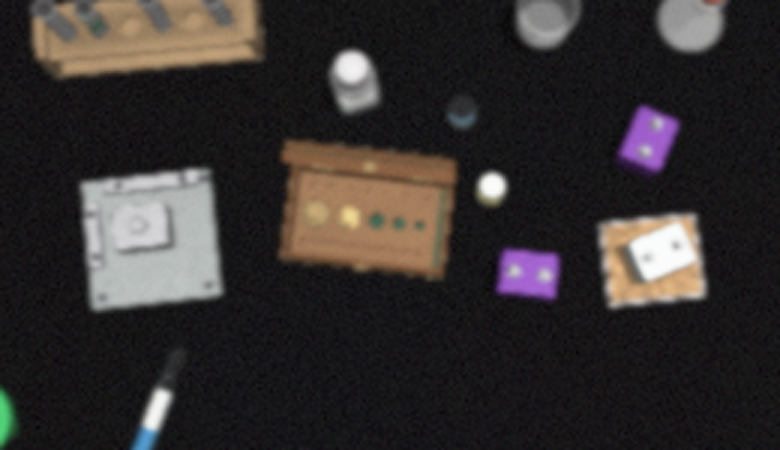

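View pics/side0.png

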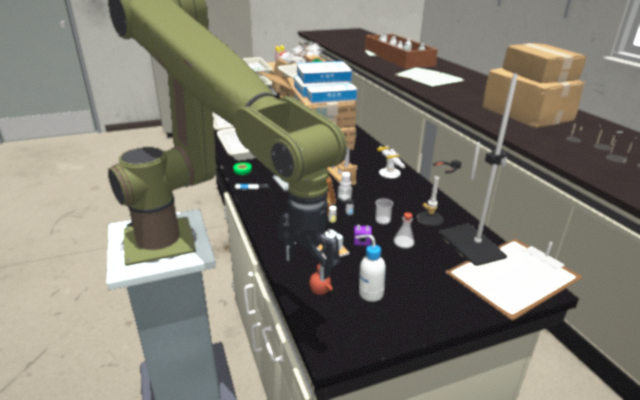

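The top crop shows the fixture with the reference at about pixel (230,220) and the pad with the white cell at about (398,226). The purple look-alikes are at (356,231) and (396,187), and the box is in between. The side view is too coarse to help. I'll fit the box models to masks from the top picture.

```bash
cat >fit.py <<'E'
import cv2,numpy as np
from scipy.optimize import minimize
S=8
def ray(p,uv,z):
    K=np.array(p["mtx"]);R=cv2.Rodrigues(np.array(p["rvec"]))[0];t=np.ravel(p["tvec"])
    C=-R.T@t;d=R.T@np.linalg.inv(K)@[uv[0],uv[1],1];return C+d*(z-C[2])/d[2]
def box(cx,cy,z0,lx,ly,lz): return np.array([[cx+a*lx/2,cy+b*ly/2,z0+c*lz] for a in(-1,1) for b in(-1,1) for c in(0,1)])
def render(p,boxes,q,z,win):
    x0,y0,x1,y1=win;im=np.zeros(((y1-y0)*S,(x1-x0)*S),np.uint8);c,s=np.cos(q[2]),np.sin(q[2])
    for b in boxes:
        w=b@np.array([[c,s,0],[-s,c,0],[0,0,1]])+[q[0],q[1],z]
        uv=cv2.projectPoints(w,np.array(p["rvec"]),np.array(p["tvec"]),np.array(p["mtx"]),None)[0].reshape(-1,2)
        h=cv2.convexHull((((uv+.5-[x0,y0])*S-.5)*16).astype(np.int32))
        cv2.fillConvexPoly(im,h,255,shift=4)
    return cv2.resize(im,(x1-x0,y1-y0),interpolation=cv2.INTER_AREA)/255.
def fit(p,alpha,boxes,q0,z,win,ign=None):
    w=np.ones_like(alpha) if ign is None else 1.-ign
    f=lambda q:(w*(render(p,boxes,q,z,win)-alpha)**2).sum()
    best=min((minimize(f,[q0[0],q0[1],a],method="Nelder-Mead",options=dict(xatol=1e-4,fatol=1e-3,initial_simplex=np.array([q0[0],q0[1],a])+np.array([[0,0,0],[.01,0,0],[0,.01,0],[0,0,.1]]))) for a in q0[2]),key=lambda o:o.fun)
    return best.x,best.fun,alpha.sum()
FIX=[box(0,0,0,.12,.12,.01),box(.051,-.0065,.01,.012,.087,.014),box(.007,.051,.01,.06,.012,.014)]
PAD=[box(0,0,0,.078,.09,.006)]
CELL=[box(0,0,0,.038,.05,.046)]
CELLTOP=[box(0,0,0.046,.038,.05,0)]
REF=[box(0,0,0,.038,.05,.04)]
def crop(a,w): return a[w[1]:w[3],w[0]:w[2]]
E
python3 - <<'E'
import pickle;from fit import *
D=pickle.load(open("d0.pkl","rb"));p=D["top"];im=p["image"].astype(float);g=im.max(2)
print(p["image"][222,232],p["image"][160,250],p["image"][230,386],p["image"][222,400],p["image"][219,222])
A=(-.3,0,.3)
for name,win,ref,boxes in(("fixture",(198,190,262,252),"reference",FIX),("pad",(372,204,424,248),"cell",PAD)):
    w=win;a=np.clip(crop(g,w)/np.percentile(crop(g,w),60 if name=="fixture" else 50)-.1,0,1)
    m=crop(D["top",name][0]["region"],w).astype(float)
    cs=[c for c in D["top",ref] if crop(c["region"],w).sum()>100];cm=crop(cs[0]["region"],w).astype(float)
    ign=cv2.dilate(cm,np.ones((3,3))) if name=="pad" else cm
    uv=np.array([np.mean(np.nonzero(np.maximum(m,cm))[1])+w[0],np.mean(np.nonzero(np.maximum(m,cm))[0])+w[1]])
    c=ray(p,uv,.01)
    print(name,"bright",fit(p,a,boxes,[c[0],c[1],A],0,w,ign if name=="pad" else None),"mask",fit(p,np.maximum(m,cm),boxes,[c[0],c[1],A],0,w,ign))
    c=ray(p,np.array(cs[0]["at"])*[640,400],.045)
    print(ref,fit(p,cm,REF if ref=="reference" else CELL,[c[0],c[1],A],.01 if ref=="reference" else .006,w))
    if ref=="cell":
        sat=crop(im.max(2)-im.min(2),w);t=((crop(g,w)>170)&(sat<30)).astype(np.uint8);t=cv2.morphologyEx(t*crop(cv2.dilate(cs[0]["region"].astype(np.uint8),np.ones((3,3))),w),cv2.MORPH_CLOSE,np.ones((5,5)))
        print("celltop",fit(p,t.astype(float),CELLTOP,[c[0],c[1],A],.006,w))
E
```

```text
[125 126 126] [131 107  83] [222 180 131] [251 252 251] [210 208 211]
fixture bright (array([0.52245454, 0.24339169, 0.08916724]), np.float64(35.32271363771565), np.float64(1962.2883116883118)) mask (array([0.5218844 , 0.24197863, 0.0767811 ]), np.float64(35.70606689734718), np.float64(1846.0))
reference (array([0.52827283, 0.24522057, 0.04444296]), np.float64(15.117508650519028), np.float64(296.0))
pad bright (array([ 0.48826343, -0.21976182,  0.09908966]), np.float64(743.1643867743176), np.float64(1919.2333333333333)) mask (array([ 0.49244454, -0.22665266,  0.07624301]), np.float64(24.80968858131488), np.float64(888.0))
cell (array([ 0.49375416, -0.2306977 ,  0.36375318]), np.float64(8.654209919261824), np.float64(308.0))
celltop (array([ 0.49395581, -0.22864957,  0.38013262]), np.float64(12.390603613994617), np.float64(278.0))
```

```bash
cat >h.py <<'E'
from workcell import r
import numpy as np
def rot(yaw):
    c,s=np.cos(yaw),np.sin(yaw);return np.array([[-c,-s,0],[-s,c,0],[0,0,-1.]]).T
def best(yaw,pos):
    q=np.array(r.get_state()["joint_pos"]);o=[]
    for k in(0,np.pi):
        s=r.solve_ik(pos,rot(yaw+k))
        if s is not None:o.append((np.abs(np.array(s)-q).max(),k))
    return rot(yaw+min(o)[1])
def st(m=""):
    s=r.get_state();print(m,"t",round(s["time"],2),"p",np.round(s["ee_pos"],4),"F",np.round(s["wrist_force"],1),"w",round(s["grip_width"],4),"gf",round(s["grip_force"],1));return s
def pick(x,y,yaw,z,up=.26,hi=.26):
    R=best(yaw,[x,y,hi]);r.move_ptp([x,y,hi],R);r.servo_line([x,y,z+.04],R,feed=.25);r.servo_line([x,y,z],R,feed=.1);st("down")
    r.grip(.02);st("grip");r.servo_line([x,y,z+.04],R,feed=.15);st("lift");r.servo_line([x,y,up],R,feed=.25)
def place(x,y,yaw,z,hi=.26,up=.26):
    R=best(yaw,[x,y,hi]);r.move_ptp([x,y,hi],R);r.servo_line([x,y,z+.02],R,feed=.25);r.servo_line([x,y,z+.001],R,feed=.04);st("placed")
    r.grip(.085);r.servo_line([x,y,z+.06],R,feed=.15);r.servo_line([x,y,up],R,feed=.3);st("up")
E
python3 - <<'E'
from h import *;import cv2
r.grip(.085)
pick(.494,-.2297,.37,.022);place(.41,.02,0,.016)
p=r.camera("top");cv2.imwrite("pics/t1.png",cv2.resize(p["image"][130:300,160:450,::-1],None,fx=2.5,fy=2.5))
E
```

```text
down t 3.92 p [ 0.4943 -0.2298  0.0223] F [ 0.1 -0.   0.3] w 0.085 gf 0.0
grip t 4.34 p [ 0.4948 -0.2301  0.0231] F [-0.4 -0.1  3.3] w 0.0488 gf 64.1
lift t 4.76 p [ 0.4939 -0.2296  0.0618] F [-1.6  0.8 -1.6] w 0.0495 gf 63.5
placed t 8.4 p [0.4099 0.02   0.0171] F [-2.7  0.4  3.6] w 0.0493 gf 64.3
up t 10.16 p [0.409  0.0201 0.2573] F [-0.9 -0.5 -1.2] w 0.0851 gf 0.0
```

View pics/t1.png

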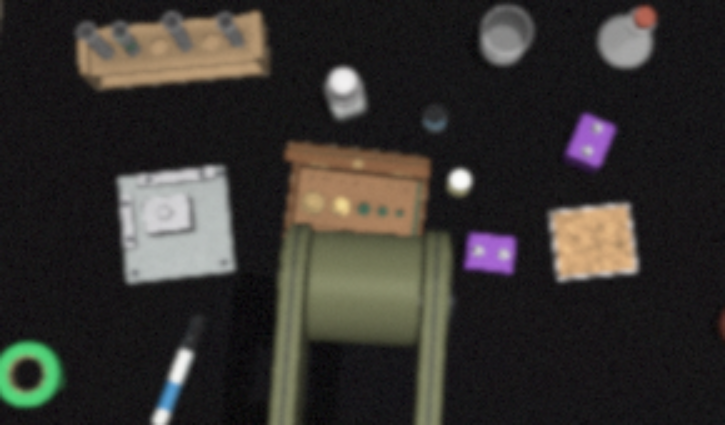

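The pad is empty at about crop pixel (593,241), and the cell stands under the arm in front of the box. Bystanders haven't moved. Next I'll move the reference.

```bash
python3 - <<'E'
from h import *;from fit import *
pick(.5283,.2452,.05,.0225);place(.4925,-.2265,.085,.0185)
p=r.camera("top");cv2.imwrite("pics/t2.png",cv2.resize(p["image"][130:300,160:450,::-1],None,fx=2.5,fy=2.5))
st()
w=(198,190,262,252);g=crop(p["image"].max(2).astype(float),w)
for k in(60,):
    a=(g>k).astype(float);print("fix",fit(p,a,FIX,[.522,.243,(0,.15)],0,w))
c=r.cut_out(p,"fixture")[0]["region"];print(fit(p,crop(c,w).astype(float),FIX,[.522,.243,(0,.15)],0,w))
w=(290,235,345,300)
for c in r.cut_out(p,"cell"):
    b=c["region"].astype(float);print("cell",c["score"],np.array(c["at"])*[640,400],ray(p,np.array(c["at"])*[640,400],.046))
E
```

```text
down t 12.7 p [0.5284 0.2453 0.0225] F [-0.3 -0.1  0.3] w 0.0848 gf 0.0
grip t 13.12 p [0.5293 0.2456 0.0238] F [ 0.8 -0.   4.7] w 0.0488 gf 64.9
lift t 13.54 p [0.528  0.245  0.0621] F [-0.1 -0.5 -4.4] w 0.0491 gf 64.1
placed t 17.87 p [ 0.4924 -0.2265  0.0198] F [-2.5  0.5  2.2] w 0.049 gf 64.9
up t 19.62 p [ 0.4915 -0.226   0.2572] F [ 0.5 -0.6 -0.7] w 0.0851 gf 0.0
 t 19.67 p [ 0.4912 -0.2257  0.2562] F [ 0.4 -1.4 -0.8] w 0.0851 gf 0.0
fix (array([0.52226158, 0.24295889, 0.08659048]), np.float64(112.89753171856978), np.float64(1991.0))
(array([0.52204862, 0.24158046, 0.08801045]), np.float64(34.94640522875817), np.float64(1798.0))
cell 0.82 [307.712 258.6  ] [0.40484878 0.02553341 0.046     ]
cell 0.82 [357.184 232.92 ] [ 0.47140459 -0.11079688  0.046     ]
cell 0.61 [395.712 185.6  ] [ 0.5999786  -0.22182135  0.046     ]
```

View pics/t2.png

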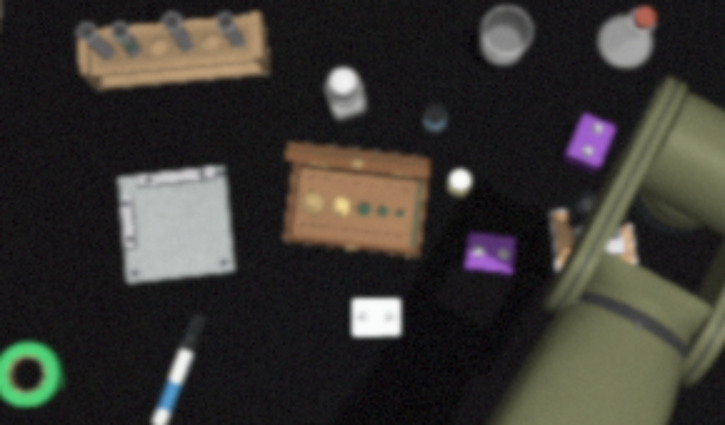

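Reference is on the pad, partly hidden by the arm at crop pixel (615,245). The cell stands upright at (376,317), and the fixture is empty with yaw about 0.087. I'll bring the cell in, 20/15 mm short of its seat.

```bash
cat >>h.py <<'E'
Y=.087;FC=np.array([.5222,.2425]);Rf=np.array([[np.cos(Y),-np.sin(Y)],[np.sin(Y),np.cos(Y)]])
def fx(x,y): return FC+Rf@[x,y]
E
python3 - <<'E'
from h import *;import cv2
pick(.41,.02,0,.0165)
x,y=fx(.006,.005);R=best(Y,[x,y,.26]);r.move_ptp([x,y,.26],R)
r.servo_line([x,y,.045],R,feed=.25);r.wait(.2);b=st("free")["wrist_force"]
z=.034;r.servo_line([x,y,z],R,feed=.05)
while z>.0235:
    z-=.0005;r.servo_line([x,y,z],R,feed=.03)
    f=np.mean([r.get_state()["wrist_force"]],0)-b
    if f[2]>4:break
r.wait(.2);st("z %.4f"%z)
p=r.camera("top");cv2.imwrite("pics/t3.png",cv2.resize(p["image"][190:260,190:440,::-1],None,fx=3.2,fy=3.2))
E
```

```text
down t 22.3 p [0.4106 0.0199 0.0172] F [-0.1  0.  -0.5] w 0.0851 gf 0.0
grip t 22.73 p [0.411  0.02   0.0175] F [-0.4  0.7  5.5] w 0.0492 gf 63.6
lift t 23.14 p [0.4098 0.02   0.0562] F [-0.3  0.3 -2.1] w 0.0493 gf 62.9
free t 26.32 p [0.5291 0.2485 0.047 ] F [ 0.1  0.6 -1.8] w 0.0491 gf 62.9
z 0.0270 t 30.39 p [0.5281 0.2481 0.0276] F [-1.9 -1.4  4.1] w 0.0492 gf 63.5
```

View pics/t3.png

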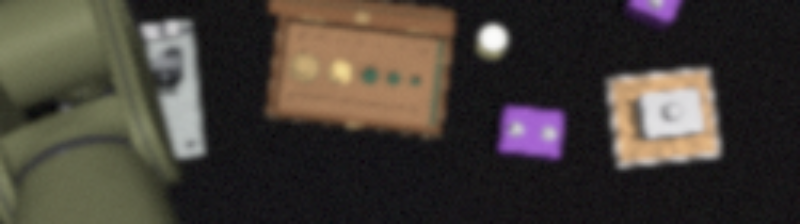

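The reference is centred on the pad (crop pixel (672,113)), and the cell touched the plate at the expected height. Next is the guarded push.

```bash
python3 - <<'E'
from h import *
R=np.array(r.get_state()["tool_rot"]);R=best(Y,r.get_state()["ee_pos"]);z=.0275
c=np.array([.006,.005])
def go(c,feed=.02):r.servo_line([*fx(*c),z],R,feed=feed)
def F():
    s=r.get_state();f=np.array(s["wrist_force"]);return np.r_[Rf.T@f[:2],f[2]]
go([.018,.012],.025);c=np.array([.018,.012]);r.wait(.2);print("base",F())
for ax,lim in((0,.034),(1,.028)):
    b=F()
    while c[ax]<lim:
        c[ax]+=.0006;go(c);f=F();d=f-b
        print(c.round(4),f.round(1))
        if d[ax]<-9:break
r.wait(.3);s=st();print("F",F().round(1),"tcp in fix",(Rf.T@(np.array(s["ee_pos"])[:2]-FC)).round(4), "cmd",c)
np.save("c.npy",c)
E
```

```text
base [1.47293134 0.72374559 1.89252144]
[0.0186 0.012 ] [-0.9  0.7  4.5]
[0.0192 0.012 ] [-2.7  0.2  5. ]
[0.0198 0.012 ] [-2.1  0.8  4.5]
[0.0204 0.012 ] [-2.9 -0.2  4.8]
[0.021 0.012] [-2.9  0.   6. ]
[0.0216 0.012 ] [-1.8 -0.4  4.8]
[0.0222 0.012 ] [-2.4  0.1  5.7]
[0.0228 0.012 ] [-2.7  0.6  5.2]
[0.0234 0.012 ] [-2.4  0.5  4.8]
[0.024 0.012] [-3.3  0.7  5.7]
[0.0246 0.012 ] [-2.   0.3  5.4]
[0.0252 0.012 ] [-1.8 -0.2  5. ]
[0.0258 0.012 ] [-2.5  0.2  5.9]
[0.0264 0.012 ] [-4.7 -0.2  7.2]
[0.027 0.012] [-7.3 -0.9 10.3]
[0.0276 0.012 ] [-9.4 -0.5  9.9]
[0.0276 0.0126] [-9.5 -2.9 11.5]
[0.0276 0.0132] [-8.6 -4.7 12.2]
[0.0276 0.0138] [-8.6 -5.7 13. ]
[0.0276 0.0144] [-8.6 -7.3 13.2]
[0.0276 0.015 ] [-9.  -7.  11.8]
[0.0276 0.0156] [-8.7 -7.5 11.9]
[0.0276 0.0162] [-9.4 -7.8 13.2]
[0.0276 0.0168] [-9.9 -8.2 12.8]
[0.0276 0.0174] [-9.3 -7.5 13.1]
[0.0276 0.018 ] [-10.5  -8.1  12.7]
[0.0276 0.0186] [-9.7 -8.2 13. ]
[0.0276 0.0192] [-9.  -7.5 13.1]
[0.0276 0.0198] [-10.2  -6.   12.2]
[0.0276 0.0204] [-8.3 -8.1 13. ]
[0.0276 0.021 ] [-8.5 -7.9 13.2]
[0.0276 0.0216] [-9.  -6.4 12.2]
[0.0276 0.0222] [-8.9 -6.7 13.9]
[0.0276 0.0228] [-9.5 -7.4 12.9]
[0.0276 0.0234] [-9.2 -7.1 13.2]
[0.0276 0.024 ] [-10.1  -6.8  12.6]
[0.0276 0.0246] [-9.8 -9.2 12.9]
[0.0276 0.0252] [ -9.8 -11.1  14.4]
 t 41.15 p [0.5458 0.2668 0.0277] F [ -8.6 -12.1  14.1] w 0.0488 gf 64.9
F [ -9.6 -11.3  14.1] tcp in fix [0.0256 0.0222] cmd [0.0276 0.0252]
```

```bash
python3 - <<'E'
from h import *
R=best(Y,r.get_state()["ee_pos"]);z=.0275;c=np.load("c.npy")
for d in([.0005,.001],[.0005,.001],[.0005,.001],[0,.001]):
    c=c+d;r.servo_line([*fx(*c),z],R,feed=.02);r.wait(.2)
    s=r.get_state();f=np.array(s["wrist_force"]);e=np.array(s["ee_pos"]);A=np.array(s["tool_rot"])
    print(c.round(4),"F",(Rf.T@f[:2]).round(1),f[2].round(1),"tcp",(Rf.T@(e[:2]-FC)).round(4),"T",np.round(s["wrist_torque"],2),"yaw",round(float(np.arctan(-A[0,1]/A[1,1])),4),"tilt",A[:2,2].round(4))
np.save("c.npy",c);r.wait(.3);st()
import cv2;p=r.camera("side")
cv2.imwrite("pics/s4.png",cv2.resize(p["image"][150:260,230:360,::-1],None,fx=5,fy=5,interpolation=cv2.INTER_CUBIC))
E
```

```text
[0.0281 0.0262] F [-11.2 -13.6] 16.9 tcp [0.0256 0.0223] T [-2.51  1.56  0.11] yaw 0.0883 tilt [-0.0069 -0.009 ]
[0.0286 0.0272] F [-13.4 -17.6] 19.1 tcp [0.0257 0.0223] T [-3.04  1.83  0.04] yaw 0.0886 tilt [-0.0084 -0.0111]
[0.0291 0.0282] F [-15.2 -20.8] 21.1 tcp [0.0257 0.0224] T [-3.54  2.07  0.05] yaw 0.0888 tilt [-0.0097 -0.0132]
[0.0291 0.0292] F [-15.5 -24.2] 22.9 tcp [0.0257 0.0224] T [-4.23  2.06  0.12] yaw 0.089 tilt [-0.01  -0.015]
 t 43.25 p [0.5459 0.267  0.0279] F [-13.2 -25.9  22.8] w 0.0486 gf 65.9
```

View pics/s4.png

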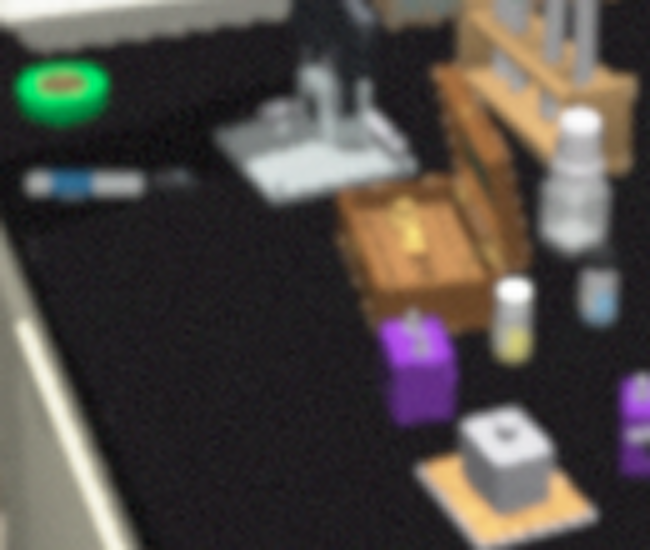

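The cell is in the corner at side-crop pixel (325,115), with both axes rigidly blocked, no yaw moment, and about 13 N and 25 N on the stops. The reference stands alone on the pad at (507,460). Handing in.

```bash
python3 -c "
from workcell import r
print(r.sign_off())"
```

```text
the job is handed in; nothing more can be done
None
```

The swap is done and handed in at about 43 s of the 72 s allowed: the reference block stands alone on the cork pad, and the gripper is holding the cell against both stops (wrist force about 13 N towards the far stop, 26 N towards the side stop). The hand-in returned no verdict, and the arm hid most of the cell from the cameras, so I judged its seating from forces and arm position.

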